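# Refit the push dial of a gauge readout and hold it in to zero it

## Robot

A 6-joint arm with a two-finger parallel gripper is mounted at the origin on the work surface. World frame = base frame: x ahead of the robot, y to its left, z up, the work surface at z = 0. Lengths are in mm, angles in degrees, forces in N, time in s.
With the tool pointing down it reaches from about 300 to 850 mm from the base axis. Payload 4.2 kg.
Tool frame: the origin (TCP) lies at the centre of the arm's flange, where the gripper is bolted on; the fingertips stand 191 mm ahead of it and the grasp point (between the pads) lies 172 mm ahead of it; z points along the fingers, y is the direction in which the jaws open and shut (so a half turn about z gives the same grasp; the last joint's range is limited). The gripper opens to 91 mm and grips with 3 to 60 N. Pads are 32 mm wide; open, the fingers measure 118 mm over their backs; the gripper's body (76 mm by 178 mm) begins 60 mm behind the grasp point.
Start: joints at [-64.687, 18.312, 89.639, -0, 72.044, -1.146], TCP at [256.195, -514.769, 404.776] pointing down, gripper open.
Joint ranges: [-177.97, 177.97], [-48.28, 115.42], [12.27, 149.76], [-77.06, 257.06], [2.81, 150.46], [-146.56, 146.56]. Speed limits (degrees/s): [147.25, 147.25, 180, 180, 180, 180].

## Interface

Orientations are given as [roll, pitch, yaw] about the fixed x, y, z axes, in that order (R = Rz(yaw) Ry(pitch) Rx(roll)).
In Python, from workcell import status, vision, ticket gives the robot as it stands.
- The arm moves only by the shell command python3 -m jog 'ROWS' [FORCE]. ROWS is JSON, a list of rows, each a list of 7 numbers: the finger opening in m, from 0 to 0.0912, then the shift along the tool's x, y, z in m, then the turn, a rotation vector about the tool's x, y, z in rad. A call has 1 to 12 rows; each row shifts and turns the commanded pose from where the row before left it, along the tool's axes as they then stand; what a row does not reach is not made up. A row lasts 1/8 s, in which the tool goes at most 62.5 mm and 10.7 degrees, less where a joint would pass 70% of its speed; a pose out of reach is approached as far as the arm can. A call with a gripper value outside its range is refused whole. The fingers move at their own pace and stop on an object; FORCE is the grip in N (left out, the last holds). Time passes only in rows, so rows that do not move let the fingers close. It gives the time, the measured TCP pose, the force and the opening at its end, in the units of the state.
- status.state(): the state, without advancing time (a new reading comes with each control period).
- vision.grab_frame(name): name is "scene" or "top" or "wrist"; returns a dict with "color" (400x640x3 uint8, blue, green, red), "depth" (400x640 float32, mm along the optical axis (not along the pixel's ray), 0 where there is no reading), "fov_y" (degrees; the focal length in pixels is half the picture's height over the tangent of half this angle, whatever the lens; pixels are square), "cx", "cy" (the principal point, pixels), "pose" (4x4, takes a point from camera to world coordinates). Camera axes: x right, y down, z forward; pixel columns grow to the right and rows downward; lengths in mm; the calibration is good to about 2 mm. A picture is of the moment at which its call begins.
- ticket.job_done(): hands the job in, once; it reports no verdict.
Trained networks look in the newest picture that a camera, given by its name, has taken for a name from the list of things; names that differ only in an ending like _2 or _b are one class to them, and where a whole thing is asked for, a point or a joint stands for the part that bears it (a point fixed in the world has none). Each returns a list of dicts, best first, with "p" (0 to 1); they miss things now and then, are a little off and sometimes report something else, mostly with a low value. They report only what shows in the picture. A call takes as long as a camera call. They do not tell look-alikes from the thing itself.
- vision.find_in(camera, label): "location" ([x, y, z] in mm, in world coordinates, good to about 4 mm: the middle of the surface that is visible of it).
- vision.silhouettes(camera, label): "pixels" (400x640 bool, what is visible of it).
The state is a dict: "time_s": time; "qpos": joint angles; "qvel": joint speeds; "effort": joint torques, N m; "ee_pos": TCP position; "ee_rot": TCP orientation; "force": force on the tool from outside, world axes, zero at the start; "torque": the same for the moment, N m; "gripper_width": finger opening in mm.
Only numpy, scipy, OpenCV 4.12 (cv2) and the standard library are available. Lean on these libraries where they do the work, as an engineer would, in place of code of your own. Each camera call takes 0.05 s, during which the arm holds its last target.

## Task

The push dial of the gauge readout has been pulled off and lies on the bench. Swing the magnifier lamp aside, well clear of the readout, turn the knob so that the flat in its bore matches the flat of the D-shaped shaft, push it fully home and press the dial right in against its spring to zero the readout; finish while still holding it pressed in with the fingers. Leave the lamp swung aside and do not disturb the other things on the bench.

Things in the scene. Friction and masses are not known exactly. Their poses are not given: they have to be found in the camera images.
- knob_center (a point): Centre (18 mm above the underside) of the loose black knob, 90 g, standing bore down on the bench left or right of the box; z up. Hub 46 mm across, 16 mm high; on it a bar grip along x, 44 mm long, 14 mm thick (y), from 16 to 36 mm up: pinch its flat sides. Blind bore below: diameter 13, flat 2.4 mm from the axis on the +x side, 12 mm deep, mouth chamfered
- knob_pointer (a point): Outer end of the white line on top of the knob's bar: 20 mm from the knob's axis towards its +x, 18 mm above knob_center. It shows the side on which the bore has its flat
- shaft_tip (a point): Centre of the top end of the bare upright steel D-shaft on the box; z up, x points out of its flat. Diameter 12, flat 2 mm from the axis, end bevelled, standing 19 mm above the panel. With the knob fully home, knob_center is 6 mm above this point. Sprung: sinks up to 4 mm (5 N to start, 10 N at the stop), rises when let go. Turns with friction (0.02 N m), stays where left
- dial_press (a joint): How far the shaft is pushed in: 0 up, 0.004 m right in at its stop
- panel (a point): Centre of the top panel, 60 mm above the bench, of the readout: a grey box fixed to the bench, 150 (x, pointing away from the robot) by 180 mm (y). A wedge-shaped display, 22 mm high, runs along the far edge from x = +30 mm on; three low blue keys lie at the left; the shaft is at x = -25, y = 0 mm
- lens_center (a point): Centre of the magnifier's round white head, 140 mm across, from 17 mm below to 13 mm above this point, which starts above the shaft. A white boom, 22 mm wide, its top 54 mm above this point, runs from it to the pole
- lamp_grip (a point): Middle of the magnifier's black grip, a level round bar of diameter 16 mm and length 75 mm. Its x axis runs along the bar, through the lens centre (at +110 mm), to the lamp's fixed pole (at +390 mm), about whose upright axis grip, head and boom swing together, up to about 1.2 rad to either side; height never changes. About 1.3 N at the grip moves it; it stays where left
- ring_gauge: Bystander: loose steel ring gauge, 56 mm across, 18 mm high, on the bench on the other side of the readout than the knob; origin at its underside
- gauge_block: Bystander: loose steel gauge block, 35 x 20 x 30 mm, on the bench at the right; origin at its underside
- case: Bystander: loose black instrument case, 190 x 85 x 34 mm, on the bench at the far left; origin at its underside
There are look-alikes about, which are no part of the job. Of the things shaped like the part that bears knob_center, the black one is meant. What is shaped like the part that bears shaft_tip but orange is not meant.

How it is judged (in metres and radians):
On the way, in this order (a step that is already met when the one before it is completed fails the run):
1. the magnifier's head is swung clear of the dial shaft (horizontal distance between lens_center and shaft_tip above 0.16 m), for 0.2 s.
2. the knob is right on the shaft, flat to flat (horizontal distance between knob_center and shaft_tip below 0.0025 m and z of knob_center in the frame of shaft_tip below 0.008 m and x of knob_pointer in the frame of shaft_tip above 0.017 m and angle between the x axis of knob_center and the x axis of shaft_tip, either way round below 0.35 rad), for 0.1 s.
At the end, for the whole second after the job is handed in: Lens centre over 160 mm (level) from the shaft; knob on the shaft: axes within 2.5 mm, pointer on the flat's side within 0.35 rad, bore roof within 2 mm of the shaft end; dial held in over 3 of its 4 mm with the fingers on the knob; bystanders within 20 mm of their start (all of step 2 and horizontal distance between lens_center and shaft_tip above 0.16 m and value of joint dial_press above 0.003 m and contact force between the fingers and knob above 2 N and distance of each of ring_gauge, gauge_block, case from where it was at the start of the episode below 0.02 m); the arm keeps its last pose, push and grip.
It fails at once if the ring gauge, gauge block or case is knocked out of place (more than 20 mm) (distance of any of ring_gauge, gauge_block, case from where it was at the start of the episode above 0.02 m).
It also fails if it takes over 54 s, if anything falls off the work surface, if the arm or the gripper's body presses on something with over 40 N, if the wrist force passes 120 N, or if a joint passes its speed limit or range.

## Working session

There is one attempt and no reset: what is moved stays moved. The work goes in short steps, Python scripts to look and compute and a shell command to move; the robot and the scene stay as the last step left them, time stands still between calls to the robot, and variables do not carry over. Pictures are saved under pics/ and viewed, and the job is handed in when it is done.

```bash
mkdir -p pics; ls; cat > h.py <<'E'
import numpy as np, cv2
from workcell import status, vision, ticket
def grab(n,save=None):
    f=vision.grab_frame(n)
    if save: cv2.imwrite('pics/'+save,f['color'])
    return f
def px2w(f,u,v,d=None):
    fl=200/np.tan(np.radians(f['fov_y']/2))
    if d is None: d=f['depth'][int(v),int(u)]
    p=np.array([(u-f['cx'])/fl*d,(v-f['cy'])/fl*d,d,1]); return (np.array(f['pose'])@p)[:3]
def cloud(f):
    fl=200/np.tan(np.radians(f['fov_y']/2)); v,u=np.mgrid[:400,:640]; d=f['depth']
    P=np.stack([(u-f['cx'])/fl*d,(v-f['cy'])/fl*d,d],-1); M=np.array(f['pose'])
    W=P@M[:3,:3].T+M[:3,3]; W[d==0]=np.nan; return W
def w2px(f,p):
    fl=200/np.tan(np.radians(f['fov_y']/2)); M=np.linalg.inv(np.array(f['pose'])); q=M[:3,:3]@np.array(p)+M[:3,3]
    return f['cx']+fl*q[0]/q[2], f['cy']+fl*q[1]/q[2]
E
python3 - <<'E'
from h import *
import pickle
print(status.state())
for n in ['scene','top','wrist']:
    f=grab(n,n+'0.png'); pickle.dump(f,open(n+'0.pkl','wb')); print(n,f['fov_y'],f['cx'],f['cy'],np.round(f['pose'],3).tolist())
E
```

```text
pics
{'time_s': 0.0, 'qpos': array([-6.46878331e+01,  1.83488140e+01,  8.97055617e+01,  6.83872044e-04,
        7.20437881e+01, -1.14657352e+00]), 'qvel': array([-0.00352305,  0.05334201,  0.03960493, -0.02345889,  0.00315079,
       -0.02492824]), 'effort': array([ 4.00058634e-03, -4.12454689e+01, -2.31971061e+01,  7.31859938e-02,
        4.57126228e-02, -1.29950263e-04]), 'ee_pos': array([ 256.11425976, -514.6149542 ,  403.9540637 ]), 'ee_rot': array([-1.79901869e+02, -2.61434113e-03,  2.64585268e+01]), 'force': array([-0.09390637,  0.02423052,  0.17848244]), 'torque': array([ 0.03665988,  0.00285952, -0.00904106]), 'gripper_width': 91.30658122793317}
scene 45.27463197287024 321.0994913708277 198.58484752637838 [[0.236, 0.748, -0.62, 1240.176], [0.972, -0.19, 0.141, -171.364], [-0.012, -0.636, -0.771, 1042.313], [0.0, 0.0, 0.0, 1.0]]
top 53.26718484317098 323.10065165522934 205.63941146229655 [[-0.018, -0.992, 0.124, 402.04], [-1.0, 0.016, -0.019, -15.948], [0.017, -0.124, -0.992, 1330.77], [0.0, 0.0, 0.0, 1.0]]
wrist 61.19483773541824 322.6939046735366 202.83747695382576 [[0.446, -0.868, -0.219, 318.029], [-0.895, -0.433, -0.107, -484.621], [-0.002, 0.244, -0.97, 382.755], [0.0, 0.0, 0.0, 1.0]]
```

View pics/scene0.png

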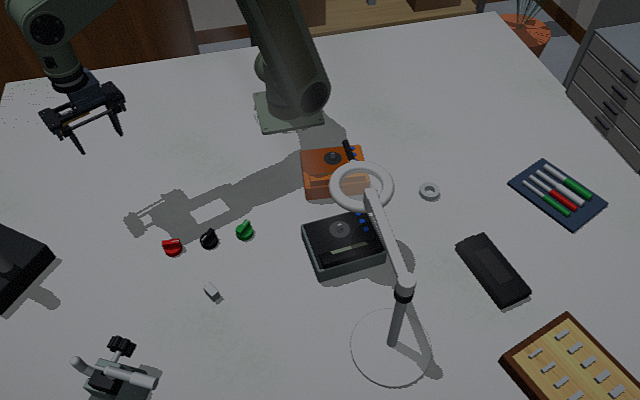

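View pics/top0.png

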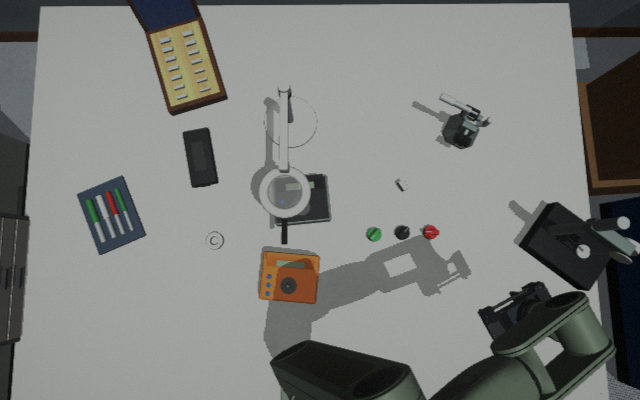

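View pics/wrist0.png

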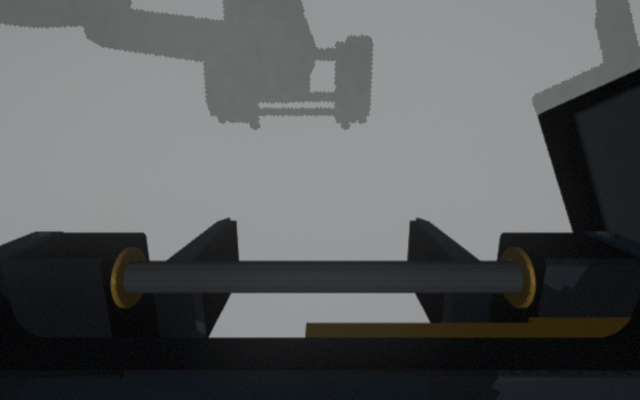

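The scene shows three knobs: red at top-view pixel (431,232), black at (402,232) and green at (374,234). I choose the black one. There are two readouts: an orange decoy at (290,277) and the grey one under the lens at (300,198), which is the one meant. The grip is the black bar at (284,232). Next is a close crop plus measurements.

```bash
python3 - <<'E'
from h import *
import pickle
T=pickle.load(open('top0.pkl','rb')); S=pickle.load(open('scene0.pkl','rb'))
a=cv2.resize(T['color'][150:310,230:450],(770,560),interpolation=cv2.INTER_CUBIC); cv2.imwrite('pics/ct.png',cv2.convertScaleAbs(a,alpha=1.5,beta=20))
a=cv2.resize(S['color'][130:290,150:400],(800,512),interpolation=cv2.INTER_CUBIC); cv2.imwrite('pics/cs.png',cv2.convertScaleAbs(a,alpha=1.8,beta=20))
for l in ['knob_center','knob_pointer','shaft_tip','panel','lens_center','lamp_grip','ring_gauge','gauge_block','case']:
  for c in ['top','scene']:
    print(l,c,[(np.round(d['location']).tolist(),round(d['p'],2)) for d in vision.find_in(c,l)[:4]])
E
```

```text
knob_center top [([467.0, -206.0, 14.0], 0.61), ([473.0, -394.0, 21.0], 0.55), ([473.0, -302.0, 16.0], 0.42)]
knob_center scene [([478.0, -205.0, 19.0], 0.78), ([480.0, -394.0, 14.0], 0.7), ([487.0, -295.0, 16.0], 0.68), ([621.0, 64.0, 253.0], 0.3)]
knob_pointer top [([470.0, -397.0, 17.0], 0.67), ([473.0, -211.0, 14.0], 0.6), ([475.0, -303.0, 14.0], 0.54)]
knob_pointer scene [([483.0, -397.0, 17.0], 0.88), ([479.0, -202.0, 15.0], 0.72), ([481.0, -303.0, 13.0], 0.64)]
shaft_tip top []
shaft_tip scene []
panel top [([340.0, 62.0, 56.0], 0.95), ([558.0, -22.0, 64.0], 0.67)]
panel scene [([612.0, 26.0, 62.0], 0.64), ([334.0, 32.0, 60.0], 0.62)]
lens_center top [([590.0, 69.0, 250.0], 0.86)]
lens_center scene [([617.0, 64.0, 251.0], 0.95)]
lamp_grip top [([597.0, 69.0, 247.0], 0.56)]
lamp_grip scene [([619.0, 63.0, 253.0], 0.84)]
ring_gauge top [([456.0, 314.0, 16.0], 0.68)]
ring_gauge scene [([459.0, 314.0, 24.0], 0.62)]
gauge_block top []
gauge_block scene []
case top [([734.0, 363.0, 34.0], 0.87)]
case scene [([749.0, 355.0, 33.0], 0.97)]
```

View pics/ct.png

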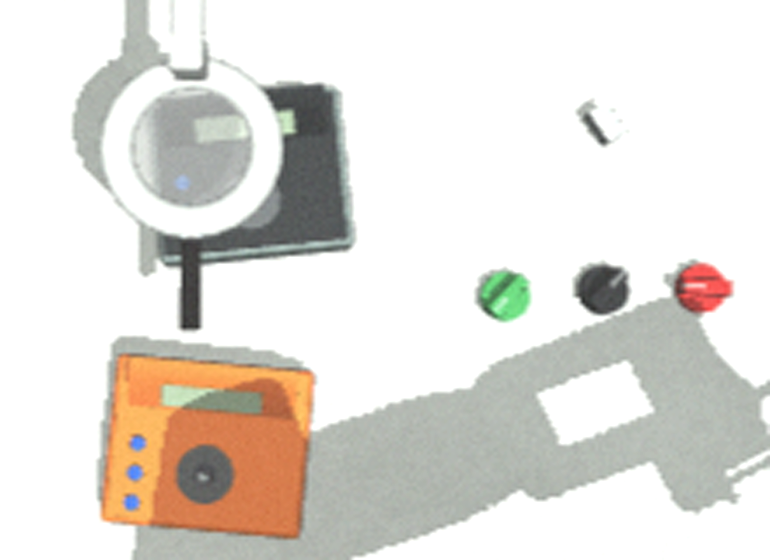

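View pics/cs.png

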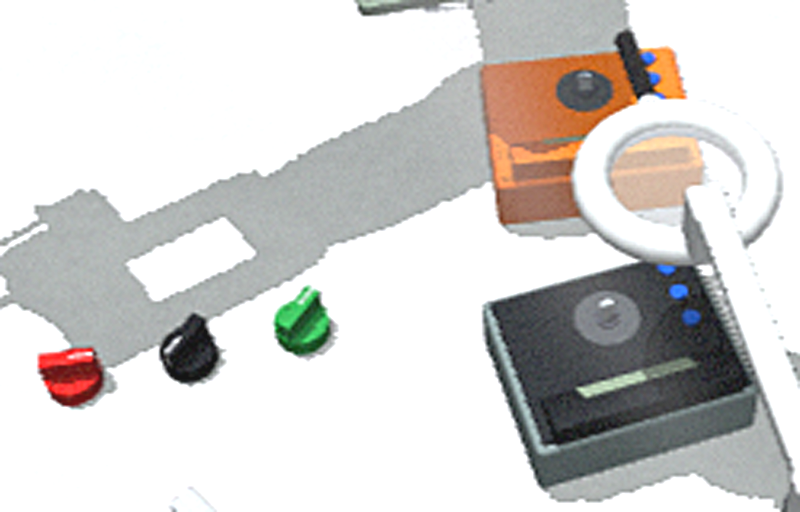

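The crop confirms the black knob at top pixel (402,232), with its white line pointing up and right. The bare shaft on the grey box is visible in the scene view near (339,225). The lens hides it from above. Now for geometry.

```bash
python3 - <<'E'
from h import *
import pickle
T=pickle.load(open('top0.pkl','rb')); S=pickle.load(open('scene0.pkl','rb'))
for nm,f in (('T',T),('S',S)):
    W=cloud(f); C=f['color'].astype(int); z=W[...,2]; x=W[...,0]; y=W[...,1]
    m=(z>200)&(z<320)&(x>380)&(x<1000)&(np.abs(y-60)<250)
    blk=m&(C.max(-1)<90); wh=m&(z<285)&(C.min(-1)>110)
    def fit(P,n):
        p=P[:,:2]; c=p.mean(0); u,s,v=np.linalg.svd(p-c,full_matrices=False); t=(p-c)@v[0]
        print(nm,n,len(P),'c',P.mean(0).round(1),'dir',v[0].round(3),'ext',t.min().round(),t.max().round(), 'zr',np.percentile(P[:,2],[5,50,95]).round(1))
    if blk.sum()>5: fit(W[blk&(x<570)],'grip')
    boom=m&(z>288); fit(W[boom],'boom')
    ring=m&(z>245)&(z<272)&(C.min(-1)>110); P=W[ring]; 
    c,r=cv2.minEnclosingCircle(P[:,:2].astype(np.float32)); print(nm,'ring',len(P),c,r,np.median(P[:,2]))
    # panel
    pm=(z>54)&(z<66)&(C[...,2]<120)&(x>440)&(np.abs(y-20)<150); P=W[pm]
    print('panelrect',cv2.minAreaRect(P[:,:2].astype(np.float32)),np.median(P[:,2]))
    km=(z>5)&(z<45)&(C.max(-1)<110)&(abs(x-475)<40)&(abs(y+302)<45); P=W[km]; 
    top=P[P[:,2]>32]; print('knob',len(P),P.mean(0),'top',len(top)); 
    if len(top)>5: fit(top,'bar')
W=cloud(S)
for v in range(212,236):
    print(v,[ '%d,%d,%d'%tuple(W[v,u]) for u in range(332,348,2)])
E
```

```text
T grip 147 c [476.4  68.  245.8] dir [-0.942  0.334] ext -105.0 39.0 zr [241.  245.9 249.9]
T boom 763 c [755.5  66.7 294.6] dir [-1.     0.012] ext -120.0 125.0 zr [290.1 293.9 302.3]
T ring 1035 (683.7764892578125, 60.446449279785156) 176.39730834960938 249.72509815860622
panelrect ((682.2972412109375, 33.219181060791016), (348.01580810546875, 174.81439208984375), 2.9646527767181396) 59.82824938931276
knob 158 [ 473.12997541 -299.71452785   23.36191152] top 56
T bar 56 c [ 472.8 -300.9   36. ] dir [-0.758  0.653] ext -22.0 20.0 zr [32.8 35.8 40.1]
S grip 137 c [474.6  68.6 245.9] dir [ 0.974 -0.227] ext -43.0 103.0 zr [241.4 246.1 250. ]
S boom 1361 c [770.   66.9 294.8] dir [ 1.    -0.016] ext -139.0 106.0 zr [290.1 293.8 302.3]
S ring 1096 (578.1695556640625, 69.19483184814453) 72.20484161376953 249.87284663364113
panelrect ((689.9219970703125, 39.83375549316406), (363.23858642578125, 178.2896728515625), 4.477667808532715) 59.817519988569416
knob 250 [ 480.02320204 -297.72137774   23.08391543] top 73
S bar 73 c [ 474.6 -299.5   35.3] dir [ 0.734 -0.679] ext -22.0 23.0 zr [32.2 35
[... 1907 characters left out ...]
'560,30,62', '562,35,63', '558,41,55', '561,45,58']
230 ['555,11,57', '557,15,58', '559,20,60', '560,25,60', '565,29,66', '565,34,63', '565,39,61', '563,45,57']
231 ['560,9,61', '559,15,58', '562,19,60', '563,24,60', '566,28,62', '567,33,62', '568,38,62', '567,44,59']
232 ['563,9,60', '564,13,60', '564,19,58', '565,24,58', '568,28,61', '572,32,64', '569,38,58', '573,42,63']
233 ['564,8,58', '570,12,65', '568,18,60', '567,23,57', '569,28,58', '570,33,57', '574,37,61', '573,42,58']
234 ['568,7,59', '567,13,56', '571,17,61', '572,22,60', '571,27,57', '570,33,54', '575,36,59', '578,41,62']
235 ['571,7,59', '573,11,60', '576,15,63', '576,21,61', '576,26,60', '579,30,62', '580,35,62', '580,40,60']
```

```bash
python3 -m jog '[[0,0,0,-0.005,0,0,0.154],[0,0,0,-0.005,0,0,0.154],[0,0,0,-0.005,0,0,0.154],[0,0.019,-0.0475,0,0,0,0],[0,0.019,-0.0475,0,0,0,0],[0,0.019,-0.0475,0,0,0,0],[0,0.019,-0.0475,0,0,0,0],[0,0.019,-0.0475,0,0,0,0],[0,0.019,-0.0475,0,0,0,0],[0,0.019,-0.0475,0,0,0,0],[0,0.019,-0.0475,0,0,0,0],[0,0.019,-0.0475,0,0,0,0]]' 10
```

```text
time_s: 2.55
ee_pos: [427.6, -85.6, 420.0]
ee_rot: [180.0, -0.1, -0.0]
force: [0.7, 0.1, -0.4]
gripper_width: 0.5
```

```bash
python3 -m jog '[[0,0.019,-0.0475,0,0,0,0],[0,0.019,-0.0475,0,0,0,0],[0,0,0,0,0,0,0]]'
```

```text
time_s: 2.92
ee_pos: [466.1, 10.2, 419.7]
ee_rot: [-180.0, -0.0, 0.3]
force: [-0.2, -0.3, -0.0]
gripper_width: 0.6
```

```bash
python3 -m jog '[[0,0,-0.015,0,0,0,0],[0,0,-0.016,0,0,0,0],[0,0.001,-0.026,0,0,0,0],[0,0.001,-0.026,0,0,0,0],[0,0.001,-0.027,0,0,0,0],[0,0.006,-0.025,0,0,0,0],[0,0.006,-0.025,0,0,0,0],[0,0.006,-0.026,0,0,0,0],[0,0.010,-0.024,0,0,0,0],[0,0.011,-0.024,0,0,0,0],[0,0.011,-0.023,0,0,0,0],[0,0.015,-0.021,0,0,0,0]]'
```

```text
time_s: 4.42
ee_pos: [533.1, 285.9, 419.7]
ee_rot: [179.9, 0.1, -0.1]
force: [-0.3, -1.2, 0.8]
gripper_width: 0.5
```

```bash
python3 -m jog '[[0,0.016,-0.021,0,0,0,0],[0,0.016,-0.021,0,0,0,0],[0,0.013,-0.014,0,0,0,0],[0,0,0,0,0,0,0]]'
python3 - <<'E'
from h import *
f=grab('scene','scene1.png')
E
```

```text
time_s: 4.92
ee_pos: [578.7, 342.1, 419.0]
ee_rot: [180.0, 0.0, -0.0]
force: [-0.2, -0.6, -0.3]
gripper_width: 0.2
```

View pics/scene1.png

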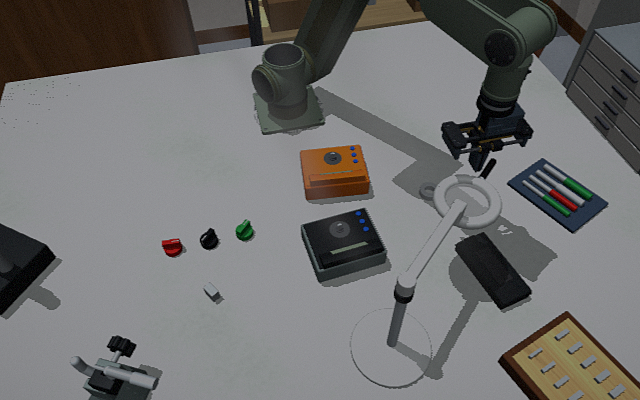

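The lamp is swung to the left. Its head is at scene pixel (465,200), well clear of the readout at (343,243), and nothing else has moved. I'll go to look at the shaft with the wrist camera.

```bash
python3 -m jog '[[0.06,-0.0105,0.039,0,0,0,0],[0.06,-0.0105,0.039,0,0,0,0],[0.06,-0.0105,0.039,0,0,0,0],[0.06,-0.0105,0.039,0,0,0,0],[0.06,-0.0105,0.039,0.030,0,0,0],[0.06,-0.0105,0.039,0.030,0,0,0],[0.06,-0.0105,0.040,0.030,0,0,0],[0.06,-0.0105,0.040,0.030,0,0,0],[0.06,0,0,0,0,0,0],[0.06,0,0,0,0,0,0]]'
python3 - <<'E'
from h import *
import pickle
f=grab('wrist','wrist1.png');pickle.dump(f,open('wrist1.pkl','wb'))
t=grab('top','top1.png');pickle.dump(t,open('top1.pkl','wb'))
u,v=w2px(f,[558,28,79]); print(u,v, f['pose'][:3,3])
for c in ['wrist','top']: print(c,vision.find_in(c,'shaft_tip')[:3],vision.find_in(c,'lens_center')[:2])
E
```

```text
time_s: 6.22
ee_pos: [494.3, 27.7, 300.7]
ee_rot: [-180.0, -0.1, -0.1]
force: [0.1, 0.8, 0.9]
gripper_width: 60.0
321.3828545889239 128.0317417203077 [563.45335445  27.12227955 279.56332297]
wrist [{'location': [558.3, 28.2, 76.0], 'p': 0.77}] []
top [] [{'location': [690.7, 261.2, 248.2], 'p': 0.63}]
```

View pics/wrist1.png

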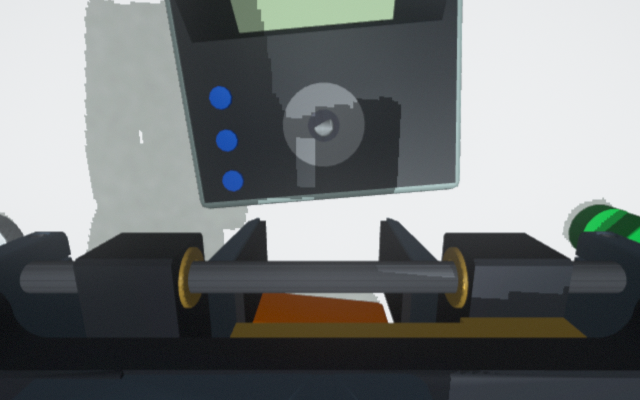

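```bash
python3 - <<'E'
from h import *
import pickle
f=pickle.load(open('wrist1.pkl','rb'))
a=f['color'][105:150,298:348]; a=cv2.resize(a,(800,720)[:2],interpolation=cv2.INTER_CUBIC)
a=cv2.resize(a,(660,594)); cv2.imwrite('pics/sh.png',cv2.convertScaleAbs(a,alpha=1.6,beta=10))
W=cloud(f)
m=(W[...,2]>72)&(W[...,2]<90)&(abs(W[...,0]-558)<20)&(abs(W[...,1]-28)<20)
P=W[m];print(len(P),P.mean(0)); print(cv2.minAreaRect(P[:,:2].astype(np.float32)))
pm=(W[...,2]>55)&(W[...,2]<65)&(f['color'].max(-1)<150)&(W[...,0]>480)&(W[...,0]<600); 
print(cv2.minAreaRect(W[pm][:,:2].astype(np.float32)))
for v in range(110,145): print(v,''.join('#' if m[v,u] else '.' for u in range(305,345)))
for v in range(112,142): print(v,f['color'][v,308:340].max(-1).tolist())
E
```

```text
234 [558.15688034  26.18382535  77.55940049]
((557.6181640625, 26.063430786132812), (7.846719741821289, 11.761857032775879), 29.031160354614258)
((558.7724609375, 28.42801284790039), (95.74684143066406, 173.32884216308594), 4.57600212097168)
110 ........................................
111 ........................................
112 ........................................
113 ........................................
114 ........................................
115 ........................................
116 ........................................
117 ........................................
118 .........................#..............
119 .......................####.............
120 .....................######.............
121 ....................########............
122 ..................##########............
123 ................#############...........
124 ..............###############...........
125 .............################...........
126 ...........##################...........
127 .........####################...........
128 .........####################...........
129
[... 4280 characters left out ...]
 92]
137 [98, 97, 98, 97, 94, 89, 84, 78, 77, 80, 79, 80, 80, 79, 78, 78, 77, 80, 79, 80, 80, 82, 82, 80, 79, 82, 84, 88, 90, 90, 91, 91]
138 [130, 130, 131, 130, 129, 130, 109, 88, 79, 78, 81, 81, 79, 78, 78, 77, 78, 80, 82, 80, 80, 80, 81, 80, 83, 88, 89, 92, 91, 93, 91, 92]
139 [146, 146, 147, 146, 149, 147, 137, 101, 85, 80, 81, 80, 81, 79, 76, 76, 80, 79, 80, 79, 80, 82, 82, 83, 89, 91, 91, 92, 91, 91, 93, 91]
140 [148, 148, 149, 148, 149, 150, 144, 109, 91, 87, 86, 81, 80, 79, 78, 77, 78, 81, 82, 82, 83, 85, 87, 88, 89, 91, 91, 91, 91, 93, 91, 93]
141 [148, 147, 148, 148, 149, 148, 146, 111, 94, 90, 89, 87, 85, 84, 84, 81, 84, 85, 87, 88, 87, 90, 90, 90, 92, 91, 90, 93, 92, 92, 92, 92]
```

View pics/sh.png

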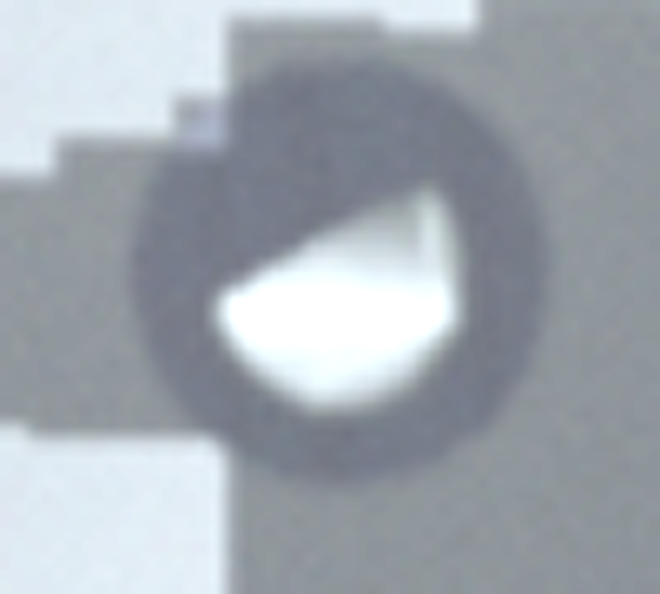

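The flat faces the upper left of the wrist view, with its edge running from about (315,127) to (331,119). I'll fit it precisely.

```bash
cat >> h.py <<'E'
def ray_z(f,u,v,z):
    a=px2w(f,u,v,1.0); o=np.array(f['pose'])[:3,3]; d=a-o; return o+d*(z-o[2])/d[2]
def fitD(img,f,z,x0,y0,rs=6.0,off=2.0):
    from scipy.optimize import least_squares
    cnts,_=cv2.findContours(img.astype(np.uint8),cv2.RETR_EXTERNAL,cv2.CHAIN_APPROX_NONE)
    c=max(cnts,key=cv2.contourArea)[:,0,:]
    return np.array([ray_z(f,u,v,z)[:2] for u,v in c])
E
python3 - <<'E'
from h import *
import pickle
from scipy.optimize import minimize
f=pickle.load(open('wrist1.pkl','rb'))
us,vs=np.meshgrid(np.arange(308,340),np.arange(112,142))
z=79
G=np.array([ray_z(f,u,v,z)[:2] for u,v in zip(us.ravel(),vs.ravel())])
I=f['color'].max(-1)[112:142,308:340].astype(float).ravel()
# D model soft mask against brightness threshold
near=np.hypot(*(G-[558,27]).T)<9.5
B=np.clip((I-82)/30,0,1)
def sd(p,G):
    d=G-p[:2]; n=np.array([np.cos(p[2]),np.sin(p[2])])
    return np.maximum(np.hypot(*d.T)-6,d@n-2)
def cost(p):
    m=1/(1+np.exp(sd(p,G)/0.3)); return ((m-B)[near]**2).sum()
best=min((minimize(cost,[558,27,a],method='Nelder-Mead',options=dict(xatol=1e-3,fatol=1e-4)) for a in np.radians([-20,0,20,40,60])),key=lambda r:r.fun)
print(best.x[:2],np.degrees(best.x[2]),best.fun)
E
```

```text
[559.44790716  27.12677388] 24.483604904794788 34.05833270055341
```

```bash
python3 - <<'E'
from h import *
import pickle
f=pickle.load(open('wrist1.pkl','rb'))
from scipy.spatial.transform import Rotation as R
st=status.state(); p=st['ee_pos']; M=R.from_euler('xyz',st['ee_rot'],degrees=True).as_matrix()
print(st['ee_pos'],st['ee_rot'])
C=np.array(f['pose']); print('cam in tool', M.T@(C[:3,3]-p), (M.T@C[:3,:3]).round(4).tolist())
img=f['color'].copy()
a=cv2.resize(img[205:305,200:440],(792,330),interpolation=cv2.INTER_CUBIC); a=cv2.convertScaleAbs(a,alpha=2,beta=10)
for x in (16,-16):
  for y in (30,-30,43.5,-43.5):
    u,v=w2px(f,p+M@[x,y,191]); print(x,y,round(u,1),round(v,1))
    cv2.circle(a,(int((u-200)*3.3+1.6),int((v-205)*3.3+1.6)),3,(0,0,255),-1)
cv2.imwrite('pics/fing.png',a)
E
```

```text
[494.5665372   28.36778472 300.30785834] [-1.79997924e+02 -7.99989634e-02  5.45562275e-02]
cam in tool [68.85656847  1.31185282 20.84064879] [[-0.002, -0.9698, -0.2438], [1.0, -0.0018, -0.001], [0.0005, -0.2438, 0.9698]]
16 30 377.6 221.3
16 -30 263.5 221.5
16 43.5 403.3 221.3
16 -43.5 237.9 221.6
-16 30 375.4 277.1
-16 -30 266.1 277.3
-16 43.5 400.0 277.0
-16 -43.5 241.6 277.3
```

View pics/fing.png

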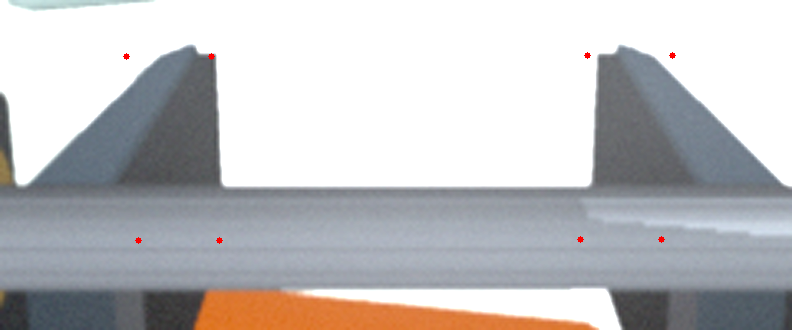

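```bash
python3 - <<'E'
from h import *
import pickle
from scipy.optimize import minimize
f=pickle.load(open('wrist1.pkl','rb'))
us,vs=np.meshgrid(np.arange(308,340),np.arange(112,142))
I=f['color'].max(-1)[112:142,308:340].astype(float).ravel()
for z in (79,76):
  G=np.array([ray_z(f,u,v,z)[:2] for u,v in zip(us.ravel(),vs.ravel())])
  near=np.hypot(*(G-[558,27]).T)<9.3
  for s in (15,30,60):
    B=np.clip((I-83)/s,0,1)
    def cost(p):
        d=G-p[:2]; n=np.array([np.cos(p[2]),np.sin(p[2])])
        sd=np.maximum(np.hypot(*d.T)-p[3],d@n-p[4])
        return ((1/(1+np.exp(sd/0.3))-B)[near]**2).sum()
    b=minimize(cost,[559,27,.45,6,2],method='Nelder-Mead',options=dict(xatol=1e-3,fatol=1e-4,maxiter=4000))
    print(z,s,b.x.round(2),np.degrees(b.x[2]).round(1),b.fun.round(2))
# knob from top1
t=pickle.load(open('top1.pkl','rb'))
E
```

```text
79 15 [5.5923e+02 2.7020e+01 4.5000e-01 5.6900e+00 2.1600e+00] 25.6 35.68
79 30 [5.5927e+02 2.7050e+01 4.2000e-01 5.5900e+00 1.9400e+00] 24.1 21.31
79 60 [5.5925e+02 2.7070e+01 3.7000e-01 5.3100e+00 1.6200e+00] 21.1 12.18
76 15 [5.5918e+02 2.7020e+01 4.4000e-01 5.7800e+00 2.1700e+00] 25.5 31.63
76 30 [5.5921e+02 2.7050e+01 4.2000e-01 5.6700e+00 1.9700e+00] 24.1 19.46
76 60 [5.5919e+02 2.7070e+01 3.7000e-01 5.3900e+00 1.6400e+00] 21.1 10.96
```

```bash
python3 -m jog '[[0.06,-0.0095,0.041,0,0,0,0],[0.06,-0.0095,0.041,0,0,0,0],[0.06,-0.0095,0.041,0,0,0,0],[0.06,-0.0095,0.041,0,0,0,0],[0.06,-0.0095,0.041,0,0,0,0],[0.06,-0.0095,0.041,0,0,0,0],[0.06,-0.0095,0.041,0,0,0,0],[0.06,0,0,0.0075,0,0,0.182],[0.06,0,0,0.0075,0,0,0.182],[0.06,0,0,0.0075,0,0,0.182],[0.06,0,0,0.0075,0,0,0.182],[0.06,0,0,0,0,0,0]]'
python3 - <<'E'
from h import *
import pickle
f=grab('wrist','wrist2.png');pickle.dump(f,open('wrist2.pkl','wb'))
print(w2px(f,[474,-301,36]),status.state()['ee_pos'],status.state()['ee_rot'])
W=cloud(f);C=f['color']
m=(W[...,2]>31)&(W[...,2]<42)&(np.hypot(W[...,0]-474,W[...,1]+301)<40)&(np.arange(400)[:,None]<215)
P=W[m]; r=cv2.minAreaRect(P[:,:2].astype(np.float32)); print(len(P),P.mean(0),r)
v=np.linalg.svd(P[:,:2]-P[:,:2].mean(0),full_matrices=False)[2][0]; print('dir',np.degrees(np.arctan2(v[1],v[0])))
w=m&(C.min(-1)>130); print('white',w.sum(),W[w].mean(0))
E
```

```text
time_s: 8.02
ee_pos: [427.9, -259.0, 269.5]
ee_rot: [180.0, 0.0, -41.6]
force: [0.4, 0.3, -0.3]
gripper_width: 60.3
(np.float64(324.0350926697786), np.float64(128.9158873528927)) [ 428.0208597  -259.11124762  269.8125273 ] [ 1.79997871e+02  5.52618911e-04 -4.15119374e+01]
1642 [ 474.97001888 -304.00997418   34.68313614] ((474.41168212890625, -303.5216979980469), (14.028820037841797, 44.078208923339844), 46.796241760253906)
dir 136.6526331128793
white 123 [ 483.73762421 -312.25159568   35.07250346]
```

View pics/wrist2.png

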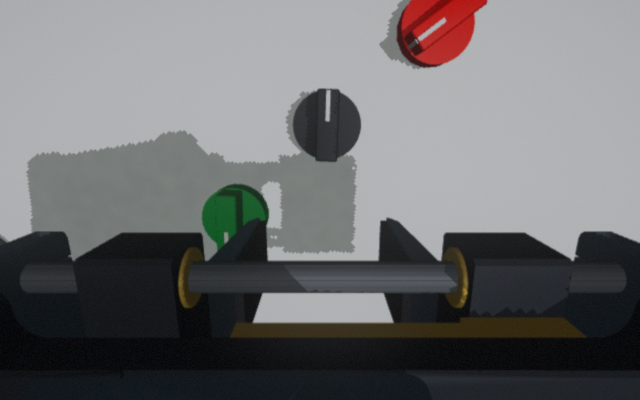

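The wrist view shows the black knob at (327,125), its white line pointing up along tool +x. Green is at (235,215) and red at (437,30). Now I'll grasp the black one.

```bash
python3 -m jog '[[0.06,0.0321,0.0007,0,0,0,0],[0.06,0.0321,0.0006,0,0,0,0.03],[0.06,0,0,0.025,0,0,0],[0.06,0,0,0.025,0,0,0],[0.06,0,0,0.0105,0,0,0],[0.06,0,0,0,0,0,0],[0.03,0,0,0,0,0,0],[0.0,0,0,0,0,0,0],[0.0,0,0,0,0,0,0],[0.0,0,0,0,0,0,0],[0.0,0,0,0,0,0,0]]' 40
```

```text
time_s: 9.45
ee_pos: [474.8, -303.0, 209.4]
ee_rot: [180.0, -0.0, -43.4]
force: [-0.5, -0.5, 0.3]
gripper_width: 13.5
```

```bash
python3 -m jog '[[0,0,0,-0.0145,0,0,0],[0,0,0,-0.0145,0,0,-0.1705],[0,0,0,-0.0145,0,0,-0.1705],[0,0,0,-0.0145,0,0,-0.1705],[0,0,0,-0.0145,0,0,-0.1705],[0,0,0,-0.0145,0,0,-0.1705],[0,0,0,-0.0145,0,0,-0.1705],[0,0,0,0,0,0,-0.1705],[0,0,0,0,0,0,0]]'
```

```text
time_s: 10.58
ee_pos: [474.7, -303.0, 311.7]
ee_rot: [179.9, -0.0, 24.8]
force: [0.5, -0.1, -0.2]
gripper_width: 14.0
```

```bash
python3 -m jog '[[0,0.0211,-0.0378,0,0,0,0],[0,0.0211,-0.0378,0,0,0,0],[0,0.0211,-0.0378,0,0,0,0],[0,0.0211,-0.0378,0,0,0,0],[0,0.0211,-0.0378,0,0,0,0],[0,0.0211,-0.0378,0,0,0,0],[0,0.0211,-0.0378,0,0,0,0],[0,0,0,0,0,0,0],[0,0,0,0,0,0,0]]'
python3 - <<'E'
from h import *
import pickle
f=grab('wrist','wrist3.png');pickle.dump(f,open('wrist3.pkl','wb'))
print(w2px(f,[559.3,28.1,79]),status.state()['ee_pos'],status.state()['ee_rot'])
grab('scene','scene3.png')
E
```

```text
time_s: 11.7
ee_pos: [497.1, -1.1, 310.8]
ee_rot: [180.0, 0.0, 24.9]
force: [0.5, -0.1, -0.9]
gripper_width: 13.8
(np.float64(320.9156809543521), np.float64(117.66719212166755)) [497.07541878  -1.48902964 310.80963998] [1.79975014e+02 1.52147420e-02 2.48452079e+01]
```

View pics/wrist3.png

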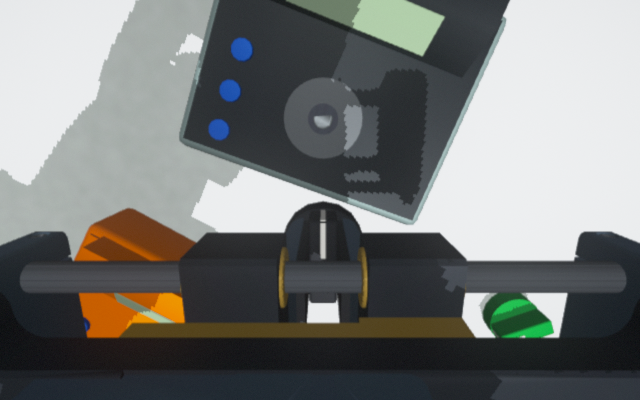

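View pics/scene3.png

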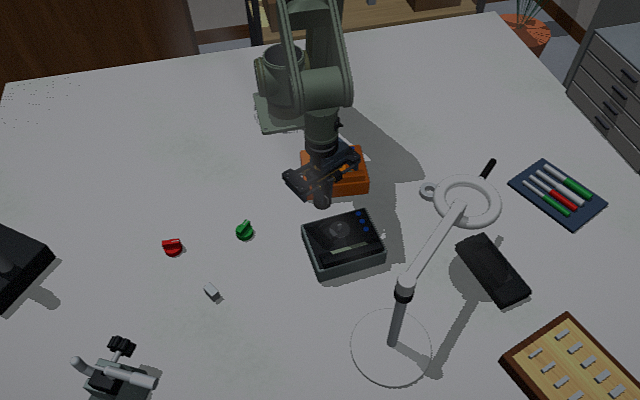

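```bash
python3 - <<'E'
from h import *
import pickle
from scipy.optimize import minimize
from scipy.spatial.transform import Rotation as R
f=pickle.load(open('wrist3.pkl','rb')); st=status.state()
p=np.array([497.08,-1.3,310.8]); M=R.from_euler('xyz',[180,0,24.85],degrees=True).as_matrix()
u0,v0=322,120
us,vs=np.meshgrid(np.arange(306,340),np.arange(104,136))
I=f['color'].max(-1)[104:136,306:340].astype(float).ravel()
for z in (79,):
  G=np.array([ray_z(f,u,v,z)[:2] for u,v in zip(us.ravel(),vs.ravel())])
  for s in (15,30,60):
    B=np.clip((I-83)/s,0,1); near=np.hypot(*(G-[558.5,27]).T)<9
    def cost(q):
        d=G-q[:2]; n=np.array([np.cos(q[2]),np.sin(q[2])])
        sd=np.maximum(np.hypot(*d.T)-q[3],d@n-q[4])
        return ((1/(1+np.exp(sd/0.3))-B)[near]**2).sum()
    b=minimize(cost,[559,27,.45,6,2],method='Nelder-Mead',options=dict(xatol=1e-3,fatol=1e-4,maxiter=4000))
    d=np.append(b.x[:2],79)-p
    print(s,b.x.round(2),np.degrees(b.x[2]).round(1),b.fun.round(2),'tool',(M.T@d).round(2))
for x,y,zz in ((23,0,209.4),(23,0,193.4),(20,0,173.4),(0,23,193.4),(0,-23,193.4)): print((x,y,zz),np.round(w2px(f,p+M@[x,y,zz]),1))
a=cv2.resize(f['color'][195:310,270:375],(630,690),interpolation=cv2.INTER_CUBIC);a=cv2.resize(a,(540,592));cv2.imwrite('pics/k3.png',cv2.convertScaleAbs(a,alpha=2.5,beta=20))
a=cv2.resize(f['color'][98:143,298:348],(660,594),interpolation=cv2.INTER_CUBIC);cv2.imwrite('pics/s3.png',cv2.convertScaleAbs(a,alpha=1.6,beta=10))
E
```

```text
15 [5.591e+02 2.704e+01 4.500e-01 5.660e+00 2.270e+00] 25.9 8.14 tool [ 68.19   0.34 231.8 ]
30 [5.5918e+02 2.7070e+01 4.3000e-01 5.5500e+00 1.9400e+00] 24.6 4.26 tool [ 68.27   0.36 231.8 ]
60 [5.5917e+02 2.7090e+01 3.6000e-01 5.2700e+00 1.6500e+00] 20.6 2.65 tool [ 68.27   0.33 231.8 ]
(23, 0, 209.4) [321.7 200.2]
(23, 0, 193.4) [321.6 207.4]
(20, 0, 173.4) [321.5 224.5]
(0, 23, 193.4) [363.9 248.3]
(0, -23, 193.4) [279.3 248.3]
```

View pics/k3.png

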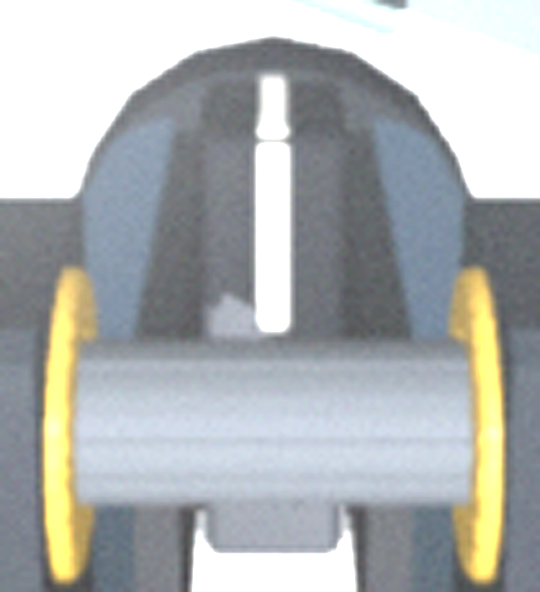

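View pics/s3.png

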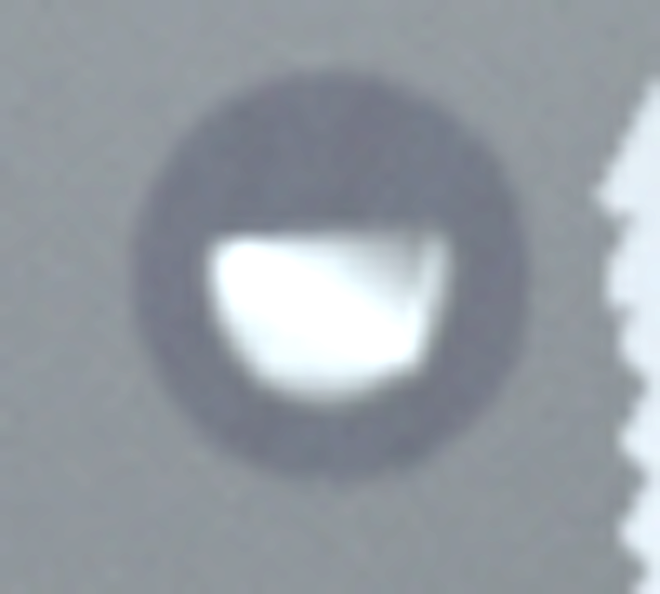

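The knob is held with its white line along tool +x. In this view the shaft's flat edge is exactly horizontal, so the yaw matches. The shaft is at (322,120). Next I move over it and lower.

```bash
python3 -m jog '[[0,0.0230,-0.0002,0,0,0,0],[0,0.0230,-0.0002,0,0,0,0],[0,0.0226,-0.0002,0,0,0,0],[0,0,0,0.010,0,0,0],[0,0,0,0.009,0,0,0],[0,0,0,0,0,0,0],[0,0,0,0,0,0,0]]'
python3 - <<'E'
from h import *
f=grab('scene','scene4.png'); a=cv2.resize(f['color'][150:280,280:420],(700,650)[:2],interpolation=cv2.INTER_CUBIC)
a=cv2.resize(a,(640,594));cv2.imwrite('pics/s4.png',cv2.convertScaleAbs(a,alpha=1.8,beta=10))
f=grab('wrist','wrist4.png');print(status.state()['ee_pos'])
E
```

```text
time_s: 12.68
ee_pos: [558.7, 28.3, 291.8]
ee_rot: [-180.0, 0.0, 24.9]
force: [0.3, 0.0, -1.4]
gripper_width: 13.7
[558.96072479  28.50103916 292.1141719 ]
```

View pics/s4.png

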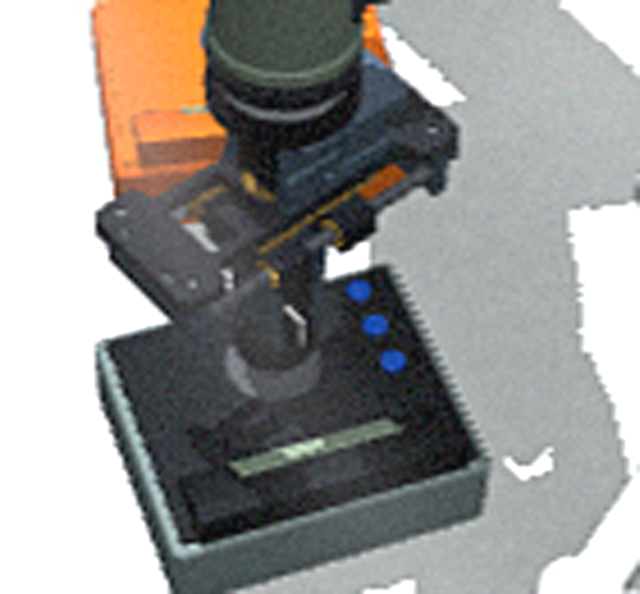

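The knob is over the shaft, at crop (275,340). I'll lower in small rows and watch the force.

```bash
python3 -m jog '[[0,0,0,0.0015,0,0,0],[0,0,0,0.0015,0,0,0],[0,0,0,0.0015,0,0,0],[0,0,0,0,0,0,0]]'; python3 -m jog '[[0,0,0,0.0015,0,0,0],[0,0,0,0.0015,0,0,0],[0,0,0,0,0,0,0]]'
```

```text
time_s: 13.28
ee_pos: [559.1, 28.7, 287.0]
ee_rot: [-180.0, 0.0, 24.9]
force: [-0.3, 0.1, -1.2]
gripper_width: 13.5
time_s: 13.65
ee_pos: [559.2, 28.5, 284.2]
ee_rot: [180.0, -0.0, 24.9]
force: [-0.3, -1.4, -0.9]
gripper_width: 13.8
```

No axial force at 4 mm below the shaft tip, so the knob has entered the bore. Continuing.

```bash
python3 -m jog '[[0,0,0,0.002,0,0,0],[0,0,0,0.002,0,0,0],[0,0,0,0.002,0,0,0],[0,0,0,0,0,0,0]]'; python3 -m jog '[[0,0,0,0.0015,0,0,0],[0,0,0,0.0015,0,0,0],[0,0,0,0,0,0,0]]'
```

```text
time_s: 14.15
ee_pos: [559.1, 28.5, 278.0]
ee_rot: [180.0, 0.0, 24.9]
force: [1.5, -1.4, -1.2]
gripper_width: 13.8
time_s: 14.52
ee_pos: [559.2, 28.6, 275.7]
ee_rot: [180.0, -0.0, 24.9]
force: [-0.2, -3.0, 3.9]
gripper_width: 13.9
```

```bash
python3 -m jog '[[0,0,0.0003,0.001,0,0,0],[0,0,0,0.001,0,0,0],[0,0,0,0,0,0,0]]'; python3 -m jog '[[0,0,0,0.001,0,0,0],[0,0,0,0.001,0,0,0],[0,0,0,0,0,0,0]]'
```

```text
time_s: 14.9
ee_pos: [559.2, 28.5, 273.8]
ee_rot: [180.0, -0.0, 24.9]
force: [-1.1, -2.7, 5.8]
gripper_width: 13.8
time_s: 15.28
ee_pos: [559.2, 28.4, 272.2]
ee_rot: [180.0, -0.0, 24.9]
force: [-2.1, -2.3, 8.7]
gripper_width: 13.6
```

Spring contact is at about 276, and the force is 8.7 N. I'll press on to the stop.

```bash
python3 -m jog '[[0,0,0,0.001,0,0,0],[0,0,0,0.001,0,0,0],[0,0,0,0,0,0,0]]'; python3 -m jog '[[0,0,0,0.001,0,0,0],[0,0,0,0,0,0,0],[0,0,0,0,0,0,0]]'
```

```text
time_s: 15.65
ee_pos: [559.1, 28.5, 271.9]
ee_rot: [180.0, -0.1, 24.9]
force: [-4.3, -3.0, 18.8]
gripper_width: 13.7
time_s: 16.02
ee_pos: [559.1, 28.5, 271.8]
ee_rot: [180.0, -0.1, 24.9]
force: [-7.0, -3.5, 23.5]
gripper_width: 14.0
```

```bash
python3 - <<'E'
from h import *
f=grab('scene','scene5.png'); W=cloud(f)
a=cv2.resize(f['color'][150:280,280:420],(640,594),interpolation=cv2.INTER_CUBIC);a=cv2.convertScaleAbs(a,alpha=1.8,beta=10)
g=grab('wrist','wrist5.png'); b=cv2.resize(g['color'][180:320,240:400],(640,560),interpolation=cv2.INTER_CUBIC);b=cv2.convertScaleAbs(b,alpha=2.5,beta=20)
cv2.imwrite('pics/s5.png',a);cv2.imwrite('pics/w5.png',b)
for l in ['lens_center','ring_gauge','case','gauge_block']: print(l,[(np.round(d['location']).tolist(),round(d['p'],2)) for d in vision.find_in('scene',l)[:2]])
s=status.state();print(s['ee_pos'],s['force'])
E
```

```text
lens_center [([714.0, 245.0, 254.0], 0.72)]
ring_gauge [([453.0, 309.0, 21.0], 0.52)]
case [([747.0, 355.0, 32.0], 0.56)]
gauge_block [([637.0, -307.0, 31.0], 0.45)]
[559.07773313  28.47596283 271.84557522] [-5.9994712  -3.02532657 24.23538852]
```

View pics/s5.png

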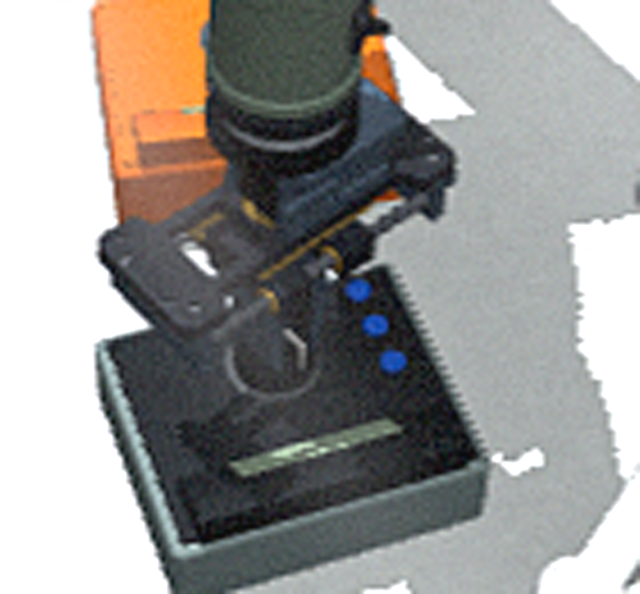

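View pics/w5.png

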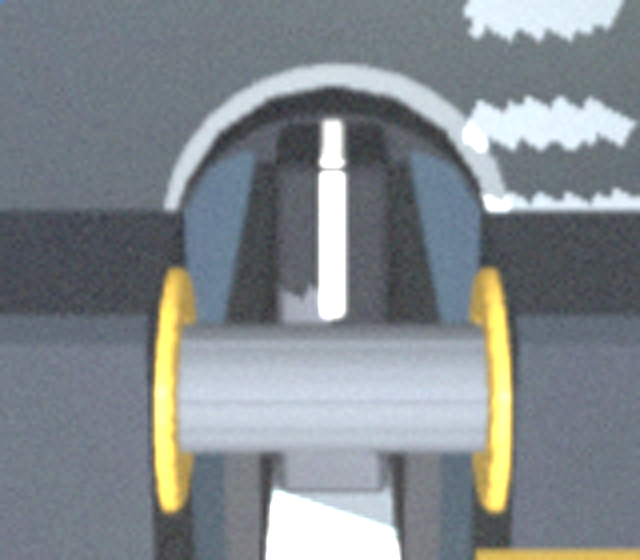

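View pics/scene5.png

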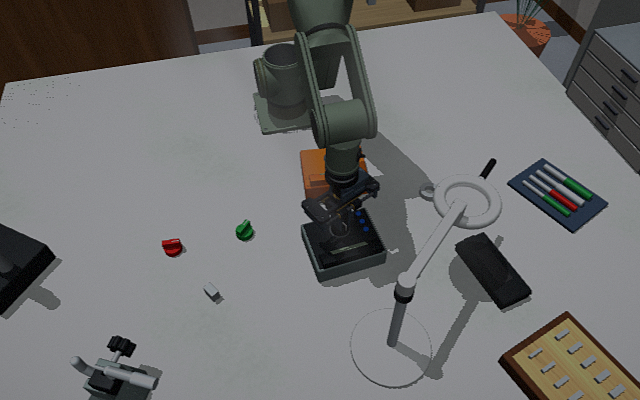

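The knob hasn't slipped in the fingers: the top-edge row of its line is still 222. It sits low and concentric with the shaft's base ring, the lamp is aside and the bystanders are in place. Handing in.

```bash
python3 -c "
from workcell import ticket; print(ticket.job_done())"
```

```text
the job is handed in; nothing more can be done
None
```

I swung the lamp aside, fitted the black knob onto the shaft flat to flat, and pressed the dial to its stop. I handed the job in at about 16 s of the 54 s, with the fingers still holding the knob down. The system gives no verdict, so the results below are my own checks.

- **Lamp:** the network puts the lens centre about 260 mm (level) from the shaft, against the required 160 mm.
- **Knob fit:** the tool was turned to 24.9°; my fits of the flat's direction ranged from 21° to 26°. In the wrist view the flat's edge was level with the tool. The knob went over the shaft with almost no axial force until the spring was met.
- **Dial press:** the spring was first felt at a tool height near 276 mm, and the stop came at 271.8 mm, close to the calculated 272.4 mm. The last push was about 24 N, with a 40 N grip. I inferred the press depth from height and force, because the joint itself can't be read.
- **Slip:** the knob shows at the same place in the gripper before and after pressing.
- **Bystanders:** the ring gauge and case were located within about 8 mm of their start, which is near detector noise. The network missed the gauge block in the first picture. By eye it stands at the same pixel as at the start.
- **Disagreements:** the wrist camera was about 1 mm off sideways, which I corrected for. A side force of about 7 N remained at the stop and I left it.

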